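# Find the sound hinge with a feeler blade

## Task

Three hinged shoe lasts that look alike stand on the board: one has a sound hinge spring, one spring is worn out, and one hinge is seized. Lift the feeler blade out of its stand, try it in the hinge gaps, and leave it pushed down to its guard, upright and let go, in the last whose gap lets it in but grips it with a clear drag. Never force the blade in where it will not go.

Things in the scene. Friction and masses are not known exactly. Their poses are not given: they have to be found in the camera images.
- blade: Feeler blade, 90 g: upright wooden handle 12 (x) x 28 (y) x 52 mm on a dark steel guard plate 34 x 30 x 4 mm, steel blade below. Starts in the stand's slot, guard on the stand. Origin: centre of the guard's underside, z up; the handle spans z 4 to 56 mm; grip it across its 12 mm (x). A half turn about z makes no difference.
- blade_tip (a point): Middle of the blade's tip, 46 mm straight below the blade's origin. The blade is 6 mm thick (x) and 24 mm wide (y); its last 14 mm taper evenly to 1.5 mm thick at the tip.
- stand: Fixed wooden block 80 (x) x 90 (y) x 54 mm tall with an upright slot 8 (x) x 27 mm (y) through its centre that holds the blade. Origin at the centre of its underside.
- board: Fixed plywood board 270 (x) x 330 (y) x 18 mm with the lasts 100 mm apart along y. Origin at its underside, below the middle last's gap. In each last only the heel half can move: straight back (board +x), up to 9 mm, so a blade let in stands 1.5 mm to the heel side of the gap's point. Which is which changes each time and cannot be seen.
- last_left: Fixed wooden toe half of the left (robot's +y end of the board) hinged last, toe towards -x. Origin on the board's upper face under the middle of the hinge gap, axes as the board's. Last 240 x 85 mm, 92 mm high. A sound hinge (any last): the heel half presses with 5 N at rest, about 7.5 N with the blade's full thickness in; sliding it down takes roughly 4 to 14 N.
- gap_left (a point): Gap of the left (robot's +y end of the board) last, a crosswise slit between the fixed toe half (-x) and the heel half (+x): middle of its mouth, level with the last's top, 92 mm above the board's face; x across the gap, y along it. The mouth is 14 mm wide and narrows over 12 mm of depth to 3 mm, then goes straight down to the board; 44 mm long in y.
- last_mid: Fixed wooden toe half of the middle hinged last, toe towards -x. Origin on the board's upper face under the middle of the hinge gap, axes as the board's. Last 240 x 85 mm, 92 mm high. A worn-out hinge (any last): the heel half gives way with well under 1 N.
- gap_mid (a point): Gap of the middle last, a crosswise slit between the fixed toe half (-x) and the heel half (+x): middle of its mouth, level with the last's top, 92 mm above the board's face; x across the gap, y along it. The mouth is 14 mm wide and narrows over 12 mm of depth to 3 mm, then goes straight down to the board; 44 mm long in y.
- last_right: Fixed wooden toe half of the right (-y end of the board) hinged last, toe towards -x. Origin on the board's upper face under the middle of the hinge gap, axes as the board's. Last 240 x 85 mm, 92 mm high. A seized hinge (any last): the heel half does not move and the tapered tip jams about 20 mm below the mouth.
- gap_right (a point): Gap of the right (-y end of the board) last, a crosswise slit between the fixed toe half (-x) and the heel half (+x): middle of its mouth, level with the last's top, 92 mm above the board's face; x across the gap, y along it. The mouth is 14 mm wide and narrows over 12 mm of depth to 3 mm, then goes straight down to the board; 44 mm long in y.
Things that resemble listed ones, but are neither listed nor needed, are in the scene too. What is shaped like the blade but blue is not meant.

How it is judged (in metres and radians):
On the way:
1. the blade has been drawn up out of the stand (z of blade_tip in the frame of stand above 0.056 m), for 0.1 s.
At the end, for the whole second after the job is handed in: The blade stands at rest and released in the hinge gap of one last, its guard no more than 8 mm above that last's top, within 10 mm of the gap's middle, within 0.15 rad of upright, and that last grips it (force between the blade and the last's toe half above 2.5 N), which only the sound hinge does (((horizontal distance between blade_tip and gap_left below 0.01 m and z of blade in the frame of gap_left between -0.004 and 0.008 m and contact force between blade and last_left above 2.5 N) or (horizontal distance between blade_tip and gap_mid below 0.01 m and z of blade in the frame of gap_mid between -0.004 and 0.008 m and contact force between blade and last_mid above 2.5 N) or (horizontal distance between blade_tip and gap_right below 0.01 m and z of blade in the frame of gap_right between -0.004 and 0.008 m and contact force between blade and last_right above 2.5 N)) and angle between blade's own z axis and vertical below 0.15 rad and linear speed of blade below 0.02 m/s); the robot touches nothing.
It fails at once if the blade is forced against a last: more than 30 N between the blade and a last's toe half (contact force between blade and last_left above 30 N or contact force between blade and last_mid above 30 N or contact force between blade and last_right above 30 N).
It also fails if it takes over 58 s, if anything falls off the work surface, if the arm or the gripper's body presses on something with over 40 N, if the wrist force passes 120 N, or if a joint passes its speed limit or range.

## Robot

A 6-joint arm with a two-finger parallel gripper is mounted at the origin on the work surface. World frame = base frame: x ahead of the robot, y to its left, z up, the work surface at z = 0. Lengths are in mm, angles in degrees, forces in N, time in s.
With the tool pointing down it reaches from about 350 to 850 mm from the base axis. Payload 8.1 kg.
Tool frame: the origin (TCP) lies midway between the tips of the shut fingers; the grasp point (between the pads) lies 19 mm behind it; z points along the fingers, y is the direction in which the jaws open and shut (so a half turn about z gives the same grasp; the last joint's range is limited). The gripper opens to 85 mm and grips with 20 to 120 N. Pads are 22 mm wide; open, the fingers measure 114 mm over their backs; the gripper's body (76 mm by 85 mm) begins 54 mm behind the grasp point. The pads swing forward as they close: fully open they stand 13 mm farther back than shut.
Start: joints at [-71.815, 7.471, 85.268, -0, 87.261, -4.893], TCP at [235.217, -551.977, 231.292] pointing down, gripper open.
Joint ranges: [-169.43, 169.43], [-51.17, 129.36], [1.28, 143.12], [-76.62, 256.62], [0, 156.53], [-152.29, 152.29]. Speed limits (degrees/s): [136.94, 136.94, 159.86, 180, 180, 180].

## Interface

Orientations are given as [roll, pitch, yaw] about the fixed x, y, z axes, in that order (R = Rz(yaw) Ry(pitch) Rx(roll)).
In Python, from bench import telemetry, snapshot, camera_params, job gives the robot as it stands. The module is installed in compiled form; this text tells all that it offers.
- The arm moves only by the shell command python3 -m jog 'ROWS' [FORCE]. ROWS is JSON, a list that holds one entry, the list of rows, each a list of 7 numbers: the shift along the tool's x, y, z in units of 50 mm (1.0 is 50 mm), then the turn, a rotation vector about the tool's x, y, z in units of 2 pi rad (1.0 is 2 pi rad), then the opening, from 0 (shut) to 1 (fully open). In form: [[[dx, dy, dz, rx, ry, rz, claw], ...]]. A call has 1 to 12 rows; each row shifts and turns the commanded pose from where the row before left it, along the tool's axes as they then stand; what a row does not reach is not made up. A row lasts 1/8 s, in which the tool goes at most 62.5 mm and 10.7 degrees, less where a joint would pass 70% of its speed; a pose out of reach is approached as far as the arm can. A call with a number of a shift or a turn outside -1 to 1 is refused whole. A call with a gripper value outside its range is refused whole. The fingers move at their own pace and stop on an object; FORCE is the grip in N (left out, the last holds). Time passes only in rows, so rows that do not move let the fingers close. It gives the time, the measured TCP pose, the force and the opening at its end, in the units of the state.
- telemetry.sense(): the state, without advancing time (a new reading comes with each control period).
- snapshot(name): name is "side" or "top" or "wrist"; returns (picture, depth): 384x512x3 uint8, red, green, blue; 384x512 float32, mm along the optical axis (not along the pixel's ray), 0 where there is no reading.
- camera_params(name): a dict with "K" (3x3 intrinsics, pixels), "extrinsics" (4x4, takes a point from camera to world coordinates). Camera axes: x right, y down, z forward; pixel columns grow to the right and rows downward; lengths in mm; the calibration is good to about 2 mm. A picture is of the moment at which its call begins: read the wrist's pose just before it. camera_params takes no time and is no camera call; for the wrist camera it gives the pose at the moment of the call.
- job.hand_in(): hands the job in, once; it reports no verdict.
The state is a dict: "time": time; "joint_pos": joint angles; "qd": joint speeds; "joint_efforts": joint torques, N m; "tool_pos": TCP position; "tcp_rot": TCP orientation; "ft_force": force on the tool from outside, world axes, zero at the start; "wrist_torque": the same for the moment, N m; "finger_gap": finger opening in mm.
Only numpy, scipy, OpenCV 4.12 (cv2) and the standard library are available. Lean on these libraries where they do the work, as an engineer would, in place of code of your own. Each camera call takes 0.05 s, during which the arm holds its last target. There are 200 camera calls.

## Working session

There is one attempt and no reset: what is moved stays moved. The work goes in short steps, Python scripts to look and compute and a shell command to move; the robot and the scene stay as the last step left them, time stands still between calls to the robot, and variables do not carry over. Pictures are saved under pics/ and viewed, about 8 in all and at most 12, crops included, and the job is handed in when it is done.

```bash
mkdir -p pics; python3 - <<'E'
from bench import telemetry, snapshot, camera_params
import cv2, numpy as np
print(telemetry.sense())
for n in("top","side"):
    p,d=snapshot(n); np.save(f"pics/{n}_d.npy",d); np.save(f"pics/{n}_p.npy",p)
    cv2.imwrite(f"pics/{n}0.png",cv2.cvtColor(p,cv2.COLOR_RGB2BGR))
    c=camera_params(n); print(n,np.array(c["K"]).round(1).tolist(),np.array(c["extrinsics"]).round(3).tolist())
E
```

```text
{'time': 0.0, 'joint_pos': array([-7.18148592e+01,  7.51663018e+00,  8.53311316e+01,  2.19042483e-04,
        8.72593856e+01, -4.89420115e+00]), 'qd': array([ 0.02822664, -0.00018877, -0.12038775, -0.03623602, -0.01889849,
        0.00292084]), 'joint_efforts': array([-2.74342310e-03, -5.69404435e+01, -5.00554097e+01, -3.28380838e-04,
        1.47850870e-02,  8.30338934e-06]), 'tool_pos': array([ 235.04122345, -551.44681399,  230.21079182]), 'tcp_rot': array([-1.79893262e+02, -9.35936333e-03,  2.30793226e+01]), 'ft_force': array([-0.12257371, -0.12613099, -0.96297392]), 'wrist_torque': array([-0.06517461,  0.01721039, -0.00656498]), 'finger_gap': 85.70038314217217}
top [[408.8, 0.0, 258.1], [0.0, 408.8, 187.7], [0.0, 0.0, 1.0]] [[0.009, -0.998, 0.061, 493.628], [-0.999, -0.007, 0.038, -80.645], [-0.037, -0.061, -0.997, 962.635], [0.0, 0.0, 0.0, 1.0]]
side [[432.9, 0.0, 253.3], [0.0, 432.9, 195.0], [0.0, 0.0, 1.0]] [[-0.944, -0.234, 0.231, 290.976], [-0.328, 0.635, -0.7, 693.286], [0.017, -0.737, -0.676, 822.501], [0.0, 0.0, 0.0, 1.0]]
```

View pics/top0.png

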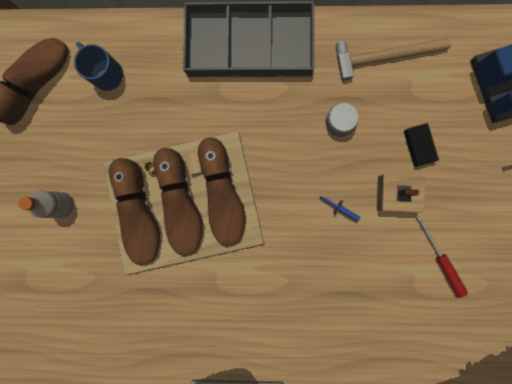

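View pics/side0.png

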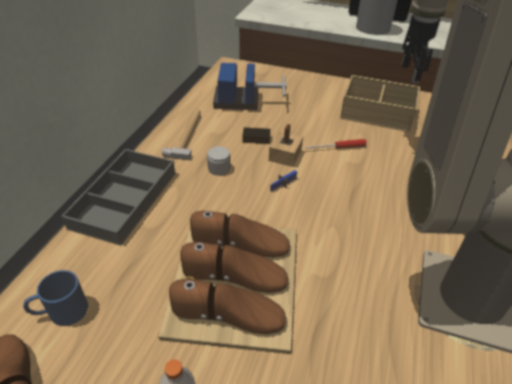

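The top view shows the stand at about (402,195) with the handle at (408,193). The board is centred at about (183,203), with gap slits near (132,197), (175,186) and (217,176), and the blue decoy lies at (340,209). Next I'll enlarge both areas and measure them.

```bash
cat > h.py <<'E'
import numpy as np, cv2
from bench import camera_params
def cloud(n,d):
    c=camera_params(n);K=np.array(c["K"]);T=np.array(c["extrinsics"])
    v,u=np.indices(d.shape); 
    P=np.stack([(u-K[0,2])/K[0,0]*d,(v-K[1,2])/K[1,1]*d,d],-1)
    return P@T[:3,:3].T+T[:3,3]
E
python3 - <<'E'
from h import *
p=np.load("pics/top_p.npy");d=np.load("pics/top_d.npy");W=cloud("top",d)
a=cv2.resize(p[165:225,370:435],None,fx=6,fy=6,interpolation=cv2.INTER_CUBIC)
b=cv2.resize(p[125:275,95:270],None,fx=2.4,fy=2.4,interpolation=cv2.INTER_CUBIC)
h=max(a.shape[0],b.shape[0]);f=lambda x:np.pad(x,((0,h-x.shape[0]),(0,0),(0,0)))
im=np.hstack([f(a),f(b)]);print(im.shape);cv2.imwrite("pics/crop1.png",im[:,:,::-1])
def rect(m,name):
    P=W[m]; r=cv2.minAreaRect(P[:,:2].astype(np.float32)); print(name,m.sum(),r,"z",np.median(P[:,2]))
reg=np.zeros(d.shape,bool);reg[165:225,370:435]=1
z=W[...,2]
rect(reg&(z>49)&(z<62),"stand")
rect(reg&(z>95),"handle");rect(reg&(z>104),"handle top")
reg[:]=0;reg[125:275,95:270]=1
rect(reg&(z>13)&(z<24),"board");rect(reg&(z>60),"lasts")
print(np.median(z[300:330,150:200]), z[190:196,400:415].round())
E
```

```text
(360, 810, 3)
stand 1387 ((540.1438598632812, -367.36883544921875), (91.86332702636719, 80.03502655029297), 87.5252914428711) z 53.96983288231752
handle 113 ((521.4634399414062, -230.32679748535156), (14.07590103149414, 304.1708068847656), 7.885134220123291) z 109.52190655736376
handle top 104 ((521.2808837890625, -230.35208129882812), (13.707254409790039, 304.1708068847656), 7.885134220123291) z 109.97737676556312
board 5929 ((516.8086547851562, 132.71942138671875), (270.2757568359375, 330.9631042480469), 13.282766342163086) z 17.589011275665143
lasts 7200 ((543.2337646484375, 104.9106216430664), (197.03704833984375, 338.87261962890625), 13.129792213439941) z 94.49244584059227
-0.6029825950097916 [[ 74.  77.  85.  93.  99. 105. 112. 109. 109. 111. 107. 107. 111. 110.
  111.]
 [ 70.  79.  86.  97.  99. 106. 109. 112. 107. 110. 110. 109. 111. 109.
  110.]
 [ 74.  78.  85.  91.  97. 105. 108. 109. 110. 111. 109. 110. 110. 108.
  110.]
 [ 73.  80.  85.  95.  98. 107. 108. 109. 110. 110. 109. 109. 109. 109.
  109.]
 [ 74.  77.  85.  90.  97. 100. 109. 106. 108. 110. 108. 108. 107. 113.
  107.]
 [ 61.  67.  67.  66.  68.  75.  73.  75.  78.  79.  83.  83.  84.  88.
   89.]]
```

View pics/crop1.png

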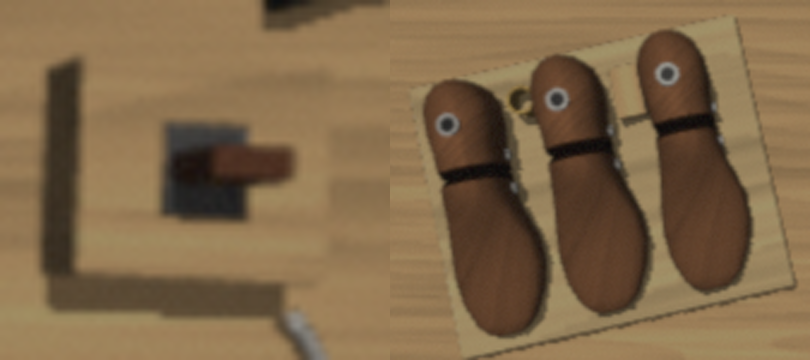

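The crop shows the slits as dark bands. In full-frame pixels their centres are about (131,197), (175,187) and (218,177). The handle's long axis is along world y. Board yaw is about 13.2° and stand yaw about -2.5°, and the sizes match those given.

```bash
cat >> h.py <<'E'
def ray(n,u,v,z):
    c=camera_params(n);K=np.array(c["K"]);T=np.array(c["extrinsics"])
    r=T[:3,:3]@np.array([(u-K[0,2])/K[0,0],(v-K[1,2])/K[1,1],1]);t=T[:3,3]
    return t+r*(z-t[2])/r[2]
E
python3 - <<'E'
from h import *
p=np.load("pics/top_p.npy");d=np.load("pics/top_d.npy");W=cloud("top",d);z=W[...,2]
reg=np.zeros(d.shape,bool);reg[180:205,395:425]=1
P=W[reg&(z>104)];print(cv2.minAreaRect(P[:,:2].astype(np.float32)),P.mean(0),len(P))
g=p.max(-1)
reg=np.zeros(d.shape,bool);reg[180:210,390:425]=1
m=reg&(z>53)&(z<62)&(g<75);P=W[m];print("guard",cv2.minAreaRect(P[:,:2].astype(np.float32)),m.sum(), np.median(P[:,2]))
G=[]
for n,(u,v) in dict(left=(131,197),mid=(175,187),right=(218,177)).items():
    s=g[v-9:v+10,u-17:u+18]; mm=(s<38)
    k,l,st,ce=cv2.connectedComponentsWithStats(mm.astype(np.uint8)); i=1+st[1:,4].argmax()
    cu,cv_=ce[i]+[u-17,v-9]; vv,uu=np.nonzero(l==i)
    Q=np.array([ray("top",a+u-17,b+v-9,110) for a,b in zip(uu,vv)])
    r=cv2.minAreaRect(Q[:,:2].astype(np.float32)); print(n,st[i],(cu,cv_),Q.mean(0).round(1),r); G.append(Q.mean(0)[:2])
print(np.diff(G,axis=0),np.degrees(np.arctan2(*(G[0]-G[2])[::-1])))
E
```

```text
((521.2808837890625, -230.35208129882812), (13.707254409790039, 304.1708068847656), 7.885134220123291) [ 536.89374051 -346.68091281  166.14742753] 90
guard ((538.9769287109375, -365.7935791015625), (28.500417709350586, 31.97673225402832), 85.8964614868164) 111 57.90712644129894
left [  3   0  29  14 170] (np.float64(133.04705882352943), np.float64(196.21176470588236)) [525.5 215.6 110. ] ((520.835205078125, 218.765380859375), (27.411052703857422, 57.60627365112305), 20.92997932434082)
mid [  3   4  27  10 141] (np.float64(175.4113475177305), np.float64(186.29078014184398)) [547.2 125.8 110. ] ((547.0519409179688, 128.9617156982422), (15.796365737915039, 55.06328582763672), 5.162446022033691)
right [  5   4  25  10 122] (np.float64(218.18852459016392), np.float64(176.172131147541)) [569.1  35.6 110. ] ((568.658203125, 36.47996520996094), (13.692009925842285, 50.19748306274414), 8.135638236999512)
[[ 21.63636722 -89.77127565]
 [ 21.95589307 -90.20850794]] 103.61520708817007
```

```bash
cat >> h.py <<'E'
from scipy.spatial.transform import Rotation as Ro
def delta(target,yaw=None):
    from bench import telemetry
    s=telemetry.sense();R=Ro.from_euler("xyz",s["tcp_rot"],degrees=True)
    print("t",s["time"].__round__(2),"pos",s["tool_pos"].round(1),"rot",s["tcp_rot"].round(2),"F",s["ft_force"].round(1),"gap",round(s["finger_gap"],1))
    print("shift tool units",(R.inv().apply(np.array(target)-s["tool_pos"])/50).round(3))
    if yaw is not None: print("turn units",((R.inv()*Ro.from_euler("xyz",[180,0,yaw],degrees=True)).as_rotvec()/2/np.pi).round(4))
E
python3 -m jog '[[[0,0,0,0,0,-0.0256,1],[0,0,0,0,0,-0.0256,1],[0,0,0,0,0,-0.0256,1],[0,0,0,0,0,-0.0256,1],[0,0,0,0,0,-0.0256,1],[0,0,0,0,0,-0.0256,1],[0,0,0,0,0,-0.0256,1]]]' 60
python3 -m jog '[[[0.33,0.5,0,0,0,0,1],[0.33,0.5,0,0,0,0,1],[0.33,0.5,0,0,0,0,1],[0.33,0.5,0,0,0,0,1],[0.33,0.5,0,0,0,0,1],[0.33,0.5,0,0,0,0,1],[0.33,0.5,0,0,0,0,1],[0.33,0.5,0,0,0,0,1],[0.33,0.5,0,0,0,0,1],[0.33,0.5,0,0,0,0,1],[0.33,0.5,0,0,0,0,1],[0.33,0.4,0,0,0,0,1]]]'
python3 -m jog '[[[0,0,0,0,0,0,1],[0,0,0,0,0,0,1]]]'
python3 - <<'E'
from h import *
from bench import snapshot
delta([540,-367,230],87.5)
W0=camera_params("wrist");p,d=snapshot("wrist");cv2.imwrite("pics/w1.png",p[:,:,::-1]);np.save("pics/w1d.npy",d);np.save("pics/w1p.npy",p)
print(np.array(W0["K"]).round(1).tolist(),np.array(W0["extrinsics"]).round(3).tolist())
E
```

```text
time: 0.98
tool_pos: [235.1, -551.7, 230.7]
tcp_rot: [-180.0, -0.1, 87.9]
ft_force: [-1.1, -0.8, 0.1]
finger_gap: 85.3
time: 2.48
tool_pos: [539.0, -365.7, 230.5]
tcp_rot: [-179.9, -0.0, 87.6]
ft_force: [-0.2, 0.6, -0.5]
finger_gap: 85.4
time: 2.72
tool_pos: [537.8, -366.7, 230.8]
tcp_rot: [-179.9, -0.0, 87.6]
ft_force: [0.2, -0.6, -0.2]
finger_gap: 85.3
t 2.73 pos [ 537.8 -366.7  230.8] rot [-1.7994e+02 -1.0000e-02  8.7600e+01] F [ 0.2 -0.6 -0.2] gap 85.3
shift tool units [-0.004  0.045  0.015]
turn units [-0.0002 -0.      0.0003]
[[291.1, 0.0, 258.3], [0.0, 291.1, 194.0], [0.0, 0.0, 1.0]] [[0.999, -0.041, -0.014, 541.383], [-0.044, -0.946, -0.32, -283.848], [-0.0, 0.32, -0.947, 373.212], [0.0, 0.0, 0.0, 1.0]]
```

View pics/w1.png

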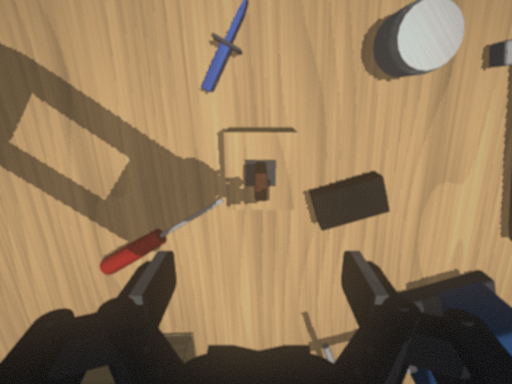

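The wrist view shows the stand at about (258,168), its guard at (260,172) and the handle at (261,182), all clear of obstacles. I'll measure the handle top and stand here.

```bash
python3 - <<'E'
from h import *
p=np.load("pics/w1p.npy");d=np.load("pics/w1d.npy");W=cloud("wrist",d);z=W[...,2]
reg=np.zeros(d.shape,bool);reg[120:215,215:302]=1
for lo,hi,n in((50,57,"stand"),(103,116,"handle")):
    m=reg&(z>lo)&(z<hi);P=W[m][:,:2].astype(np.float32);print(n,m.sum(),cv2.minAreaRect(P),P.mean(0),np.median(z[m]))
g=p.max(-1).astype(int);m=reg&(p[...,2].astype(int)>=p[...,0]-8)&(z>54)&(z<64);P=W[m][:,:2].astype(np.float32);print("guard",m.sum(),cv2.minAreaRect(P),np.median(z[m]))
E
```

```text
stand 4582 ((539.9631958007812, -366.4210205078125), (89.70758056640625, 80.09115600585938), 87.46422576904297) [ 540.05023 -362.67786] 54.13005893247046
handle 347 ((540.2037963867188, -366.0225830078125), (27.229188919067383, 11.353611946105957), 87.30664825439453) [ 539.8984  -365.25983] 109.9137228190263
guard 0 ((0.0, 0.0), (0.0, 0.0), 0.0) nan
  return _methods._mean(a, axis=axis, dtype=dtype,
  ret = ret.dtype.type(ret / rcount)
```

```bash

python3 -m jog '[[[0.01,0.046,0.6,0,0,0,1],[0,0,0.6,0,0,0,1],[0,0,0.6,0,0,0,1],[0,0,0.5,0,0,0,1],[0,0,0.4,0,0,0,1],[0,0,0.3,0,0,0,1],[0,0,0.17,0,0,0,1],[0,0,0,0,0,0,1],[0,0,0,0,0,0,1]]]' 60
python3 -m jog '[[[0,0,0,0,0,0,0],[0,0,0,0,0,0,0],[0,0,0,0,0,0,0],[0,0,0,0,0,0,0],[0,0,0,0,0,0,0],[0,0,0,0,0,0,0],[0,0,0,0,0,0,0],[0,0,0,0,0,0,0]]]' 60
python3 -c "
from h import *
delta([540.1,-366.2,190])"
```

```text
time: 3.9
tool_pos: [541.2, -366.6, 73.9]
tcp_rot: [179.9, 0.1, 87.6]
ft_force: [-0.2, -0.1, 0.0]
finger_gap: 85.4
time: 4.9
tool_pos: [540.6, -366.2, 72.9]
tcp_rot: [180.0, 0.0, 87.6]
ft_force: [-1.1, -0.0, 0.5]
finger_gap: 11.5
t 4.9 pos [ 540.6 -366.2   72.9] rot [180.     0.    87.59] F [-1.1 -0.   0.5] gap 11.5
shift tool units [-1.000e-03 -1.000e-02 -2.342e+00]
```

```bash

python3 -m jog '[[[0,0,-0.1,0,0,0,0],[0,0,-0.3,0,0,0,0],[0,0,-0.4,0,0,0,0],[0,0,-0.5,0,0,0,0],[0,0,-0.5,0,0,0,0],[0,0,-0.5,0,0,0,0],[0,0,-0.5,0,0,0,0],[0,0,-0.35,0,0,0,0],[0,0,0,0,0,0,0]]]' 
python3 -m jog '[[[0.4,0,0,0,0,0,0],[0.8,0,0,0,0,0,0],[0.9,0,0,0,0,0,0],[0.9,-0.1,0,0,0,0,0],[0.9,-0.1,0,0,0,0,0],[0.9,0,0,0,0,0,0],[0.9,0,0,0,0,0,0],[0.9,0,0,0,0,0,0],[0.9,0,0,0,0,0,0],[0.9,0,0,0,0,0,0],[0.8,0,0,0,0,0,0],[0.4,0,0,0,0,0,0]]]' 
python3 -m jog '[[[0,0,0,0,0,-0.011,0],[0,0,0,0,0,-0.011,0],[0,0,0,0,0,-0.011,0],[0,0,0,0,0,-0.0105,0],[0,0,0,0,0,0,0],[0,0,0,0,0,0,0]]]' 
python3 - <<'E'
from h import *
from bench import snapshot
delta([552,115,230],103.2)
p,d=snapshot("wrist");cv2.imwrite("pics/w2.png",p[:,:,::-1]);np.save("pics/w2d.npy",d);np.save("pics/w2p.npy",p)
E
```

```text
time: 6.02
tool_pos: [541.6, -366.9, 233.2]
tcp_rot: [179.8, 0.2, 87.6]
ft_force: [0.2, 0.1, -1.1]
finger_gap: 11.5
time: 7.52
tool_pos: [549.3, 116.4, 228.8]
tcp_rot: [-179.9, -0.0, 87.7]
ft_force: [-0.7, 0.3, -1.9]
finger_gap: 11.6
time: 8.28
tool_pos: [550.4, 113.7, 229.8]
tcp_rot: [-180.0, -0.0, 103.2]
ft_force: [-0.8, -0.5, -0.4]
finger_gap: 11.5
t 8.28 pos [550.4 113.7 229.8] rot [-179.95   -0.    103.16] F [-0.8 -0.5 -0.4] gap 11.5
shift tool units [ 0.018  0.036 -0.004]
turn units [-0.0001 -0.     -0.0001]
```

View pics/w2.png

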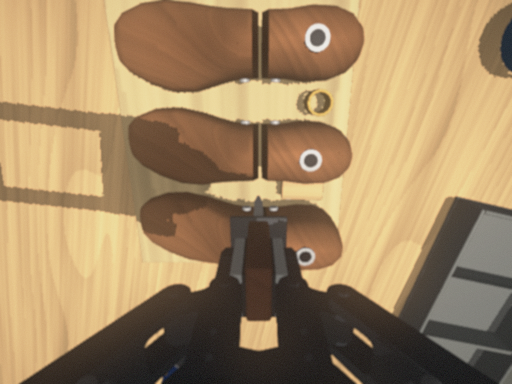

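The wrist view shows the left gap at about (261,44), the mid gap at (262,151) and the blade tip at (258,200), held upright. The right last is hidden behind the blade. I'll measure the gap edges from the depth and dark bands.

```bash
python3 - <<'E'
from h import *
p=np.load("pics/w2p.npy");d=np.load("pics/w2d.npy");W=cloud("wrist",d);z=W[...,2]
a=np.radians(13.2);bx=np.array([np.cos(a),np.sin(a)]);by=np.array([-np.sin(a),np.cos(a)])
g=p.max(-1).astype(int)
for n,v0,r in(("left",44,range(20,72,8)),("mid",151,range(130,176,8))):
    print(n)
    for v in r: print(v,g[v,246:280].tolist(),z[v,246:280:3].round().tolist())
    for u in (240,246,276,284):   # last width across y next to the gap
        col=z[:,u]; rr=[v for v in range(max(v0-50,0),v0+50) if col[v]>100]
        print(u,rr[0],rr[-1],W[rr[0],u].round(1),W[rr[-1],u].round(1),z[v0,u].round(1))
E
```

```text
left
20 [138, 143, 147, 150, 147, 134, 97, 82, 77, 77, 77, 113, 178, 227, 228, 187, 121, 73, 74, 72, 73, 78, 102, 134, 153, 153, 152, 148, 148, 147, 152, 154, 160, 157] [106.0, 105.0, 104.0, 99.0, 92.0, 16.0, 95.0, 103.0, 106.0, 105.0, 106.0, 106.0]
28 [150, 152, 155, 156, 149, 128, 93, 75, 75, 72, 72, 86, 111, 134, 136, 114, 82, 72, 72, 73, 70, 76, 101, 134, 150, 158, 163, 166, 167, 167, 166, 167, 163, 161] [108.0, 109.0, 108.0, 101.0, 98.0, 17.0, 100.0, 106.0, 109.0, 109.0, 109.0, 109.0]
36 [160, 162, 160, 163, 163, 143, 103, 72, 71, 70, 71, 85, 111, 132, 134, 111, 83, 67, 67, 67, 69, 77, 106, 145, 168, 171, 167, 163, 164, 165, 166, 173, 178, 181] [110.0, 110.0, 108.0, 104.0, 98.0, 19.0, 101.0, 108.0, 111.0, 110.0, 110.0, 111.0]
44 [155, 157, 160, 159, 158, 139, 99, 72, 72, 70, 66, 82, 110, 132, 129, 99, 71, 68, 64, 66, 67, 74, 109, 147, 169, 171, 169, 173, 170, 169, 167, 165, 163, 160] [109.0, 109.0, 108.0, 104.0, 98.0, 19.0, 102.0, 106.0, 110.0, 109.0, 111.0, 108.0]
52 [152, 152, 155, 157, 154, 135, 99, 72, 73, 70, 71, 80, 104, 131, 130, 99, 75, 65, 70, 65, 66, 76, 111, 145, 154,
[... 1844 characters left out ...]
, 162, 140, 99, 74, 71, 75, 80, 109, 134, 133, 102, 74, 70, 70, 71, 81, 108, 148, 169, 175, 174, 172, 170, 167, 167, 169, 173, 179, 183] [110.0, 111.0, 110.0, 104.0, 98.0, 27.0, 102.0, 109.0, 110.0, 110.0, 111.0, 111.0]
170 [156, 157, 158, 158, 159, 156, 137, 98, 75, 71, 72, 104, 179, 229, 225, 165, 97, 67, 68, 71, 79, 114, 152, 158, 160, 158, 160, 157, 158, 157, 159, 156, 156, 153] [107.0, 108.0, 108.0, 103.0, 96.0, 17.0, 101.0, 105.0, 109.0, 108.0, 109.0, 107.0]
240 137 178 [523.7 155.3 100. ] [531.8 116.8 100.2] 108.2
246 138 178 [529.3 155.7 100.6] [537.4 118.4 101.2] 108.5
276 138 178 [556.3 162.1 101.3] [565.6 125.1 101.7] 108.8
284 137 179 [563.3 164.6 100.8] [573.6 125.5 100.2] 109.1
```

```bash

python3 -m jog '[[[0.2,0.043,0,0,0,0,0],[0.2,0,0.2,0,0,0,0],[0.134,0,0.3,0,0,0,0],[0,0,0.3,0,0,0,0],[0,0,0.206,0,0,0,0],[0,0,0,0,0,0,0],[0,0,0,0,0,0,0]]]' 40
python3 - <<'E'
from h import *
from bench import snapshot
for i in range(4): delta([546.8,140.3,180]); snapshot("top")
p,d=snapshot("wrist");cv2.imwrite("pics/w3.png",cv2.resize(p[110:300,160:360],None,fx=3,fy=3)[:,:,::-1])
E
```

```text
time: 9.2
tool_pos: [547.1, 140.1, 180.4]
tcp_rot: [180.0, 0.0, 103.2]
ft_force: [-0.5, 0.3, -1.2]
finger_gap: 11.5
t 9.2 pos [547.1 140.1 180.4] rot [1.7997e+02 1.0000e-02 1.0323e+02] F [-0.5  0.3 -1.2] gap 11.5
shift tool units [ 0.005 -0.005  0.008]
t 9.25 pos [547.2 140.2 180.7] rot [1.7994e+02 1.0000e-02 1.0323e+02] F [ 0.2 -0.1 -1.2] gap 10.9
shift tool units [ 0.004 -0.008  0.014]
t 9.3 pos [547.3 140.2 180.8] rot [179.92   0.   103.23] F [ 0.8 -0.2 -1.4] gap 11.2
shift tool units [ 0.004 -0.01   0.017]
t 9.35 pos [547.3 140.2 180.8] rot [1.7992e+02 1.0000e-02 1.0323e+02] F [ 0.9 -0.7 -0.6] gap 11.5
shift tool units [ 0.003 -0.009  0.016]
```

View pics/w3.png

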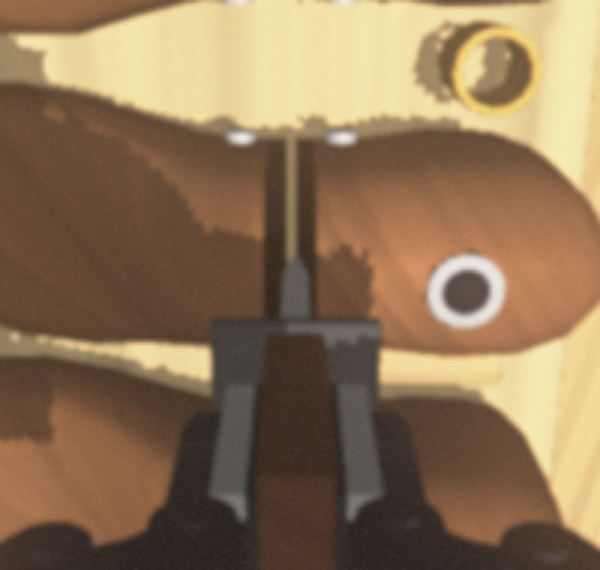

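The crop shows the tip at (294,262), centred over the mid slit (about x=290), so it sits about 1 mm toward the heel as intended. Descending.

```bash

python3 -m jog '[[[0,0,0.12,0,0,0,0],[0,0,0.08,0,0,0,0],[0,0,0.06,0,0,0,0],[0,0,0.06,0,0,0,0],[0,0,0,0,0,0,0]]]' 40
python3 -m jog '[[[0,0,0.03,0,0,0,0],[0,0,0.03,0,0,0,0],[0,0,0,0,0,0,0]]]'
```

```text
time: 10.07
tool_pos: [546.6, 140.3, 163.6]
tcp_rot: [-180.0, -0.0, 103.3]
ft_force: [-0.7, 0.5, -1.7]
finger_gap: 11.6
time: 10.45
tool_pos: [546.6, 140.3, 160.9]
tcp_rot: [-180.0, 0.0, 103.3]
ft_force: [-2.0, -0.0, 0.0]
finger_gap: 11.5
```

```bash

python3 -m jog '[[[0,0,0.03,0,0,0,0],[0,0,0.02,0,0,0,0]]]'
python3 -c "
from h import *
delta([546.8,140.3,155])"
```

```text
time: 10.7
tool_pos: [546.4, 140.2, 158.5]
tcp_rot: [-180.0, -0.0, 103.2]
ft_force: [-5.3, -1.0, 4.5]
finger_gap: 11.0
t 10.7 pos [546.4 140.2 158.5] rot [-179.96   -0.    103.25] F [-5.3 -1.   4.5] gap 11.0
shift tool units [-0.001  0.007  0.069]
```

```bash

python3 -m jog '[[[0,0,0.02,0,0,0,0],[0,0,0,0,0,0,0]]]'
python3 -m jog '[[[0,0,0,0,0,0,0]]]'
```

```text
time: 10.95
tool_pos: [546.4, 140.3, 157.3]
tcp_rot: [-179.9, -0.0, 103.3]
ft_force: [-5.4, -0.3, 4.4]
finger_gap: 11.5
time: 11.08
tool_pos: [546.4, 140.2, 157.3]
tcp_rot: [-179.9, -0.0, 103.3]
ft_force: [-4.7, -1.5, 3.1]
finger_gap: 11.2
```

```bash

python3 -m jog '[[[0,0,0.02,0,0,0,0],[0,0,0.02,0,0,0,0]]]'
python3 -m jog '[[[0,0,0.02,0,0,0,0],[0,0,0.02,0,0,0,0]]]'
```

```text
time: 11.32
tool_pos: [546.5, 140.3, 155.6]
tcp_rot: [-180.0, -0.0, 103.2]
ft_force: [-4.3, -1.3, 4.2]
finger_gap: 11.3
time: 11.58
tool_pos: [546.7, 140.3, 153.8]
tcp_rot: [-180.0, 0.0, 103.2]
ft_force: [-5.6, -1.1, 4.8]
finger_gap: 11.5
```

```bash

python3 -m jog '[[[0,0,0.02,0,0,0,0],[0,0,0.03,0,0,0,0]]]'
python3 -m jog '[[[0,0,0.03,0,0,0,0],[0,0,0.03,0,0,0,0]]]'
```

```text
time: 11.82
tool_pos: [547.0, 140.3, 151.6]
tcp_rot: [180.0, 0.0, 103.2]
ft_force: [-5.3, -0.9, 7.6]
finger_gap: 11.1
time: 12.08
tool_pos: [547.3, 140.4, 149.0]
tcp_rot: [179.9, 0.0, 103.3]
ft_force: [-4.9, -2.4, 8.0]
finger_gap: 11.2
```

```bash

python3 -m jog '[[[0,0.01,0.03,0,0,0,0],[0,0,0.03,0,0,0,0]]]'
python3 -m jog '[[[0,0,0.03,0,0,0,0],[0,0,0.03,0,0,0,0]]]'
```

```text
time: 12.32
tool_pos: [547.5, 140.5, 145.6]
tcp_rot: [180.0, 0.0, 103.2]
ft_force: [-4.5, -0.2, 4.8]
finger_gap: 11.7
time: 12.58
tool_pos: [547.5, 140.5, 142.5]
tcp_rot: [180.0, 0.0, 103.3]
ft_force: [-4.4, -1.0, 5.4]
finger_gap: 11.3
```

```bash

python3 -m jog '[[[0,0,0.03,0,0,0,0],[0,0,0.03,0,0,0,0],[0,0,0.03,0,0,0,0],[0,0,0.03,0,0,0,0]]]'
python3 -m jog '[[[0,0,0.03,0,0,0,0],[0,0,0.03,0,0,0,0],[0,0,0.03,0,0,0,0],[0,0,0.02,0,0,0,0]]]'
python3 -m jog '[[[0,0,0,0,0,0,0],[0,0,0,0,0,0,0]]]'
```

```text
time: 13.08
tool_pos: [547.5, 140.5, 136.5]
tcp_rot: [180.0, 0.0, 103.2]
ft_force: [-4.6, -1.4, 4.8]
finger_gap: 11.1
time: 13.58
tool_pos: [547.5, 140.4, 131.0]
tcp_rot: [180.0, 0.0, 103.2]
ft_force: [-5.1, -1.1, 6.0]
finger_gap: 11.6
time: 13.82
tool_pos: [547.4, 140.5, 130.8]
tcp_rot: [180.0, 0.0, 103.3]
ft_force: [-3.5, -1.5, 5.8]
finger_gap: 11.2
```

```bash

python3 -m jog '[[[0,0,0.01,0,0,0,0],[0,0,0.01,0,0,0,0],[0,0,0,0,0,0,0]]]'
python3 -m jog '[[[0,0,0.01,0,0,0,0],[0,0,0,0,0,0,0]]]'
```

```text
time: 14.2
tool_pos: [547.4, 140.5, 129.9]
tcp_rot: [180.0, 0.0, 103.2]
ft_force: [-4.6, -1.1, 5.6]
finger_gap: 11.7
time: 14.45
tool_pos: [547.4, 140.5, 129.4]
tcp_rot: [180.0, 0.0, 103.3]
ft_force: [-5.2, -1.5, 5.0]
finger_gap: 11.0
```

```bash

python3 -m jog '[[[0,0,0,0,0,0,0.2],[0,0,0,0,0,0,0.4],[0,0,0,0,0,0,0.6],[0,0,0,0,0,0,0.7],[0,0,0,0,0,0,0.7],[0,0,0,0,0,0,0.7]]]'
python3 -m jog '[[[0,0,-0.2,0,0,0,0.7],[0,0,-0.4,0,0,0,0.7],[0,0,-0.5,0,0,0,0.7],[0,0,-0.5,0,0,0,0.7],[0,0,-0.5,0,0,0,0.7],[-0.5,0,-0.2,0,0,0,0.7],[-0.5,0,0,0,0,0,0.7],[0,0,0,0,0,0,0.7],[0,0,0,0,0,0,0.7]]]'
python3 - <<'E'
from h import *
from bench import snapshot
delta([0,0,0])
p,d=snapshot("wrist");W=cloud("wrist",d);z=W[...,2]
cv2.imwrite("pics/w4.png",p[:,:,::-1])
near=(np.hypot(W[...,0]-547.5,W[...,1]-140.4)<30)
m=near&(z>158)&(z<172);print("handle top",m.sum(),np.median(z[m]),cv2.minAreaRect(W[m][:,:2].astype(np.float32)))
m=near&(z>112)&(z<118);print("guard",m.sum(),np.median(z[m]),cv2.minAreaRect(W[m][:,:2].astype(np.float32)))
E
```

```text
time: 15.2
tool_pos: [547.3, 140.4, 129.0]
tcp_rot: [180.0, 0.0, 103.2]
ft_force: [0.6, 0.6, 0.2]
finger_gap: 59.8
time: 16.32
tool_pos: [558.8, 92.2, 244.9]
tcp_rot: [179.9, -0.0, 103.2]
ft_force: [-0.1, -0.4, -0.3]
finger_gap: 59.6
t 16.32 pos [558.8  92.2 244.9] rot [ 1.7994e+02 -2.0000e-02  1.0323e+02] F [-0.1 -0.4 -0.3] gap 59.6
shift tool units [  0.762 -11.306   4.888]
handle top 567 166.05244879536764 ((547.4210205078125, 140.55288696289062), (12.479597091674805, 28.055618286132812), 12.084470748901367)
guard 701 114.20591702237056 ((547.4559936523438, 140.55264282226562), (33.97064208984375, 28.586578369140625), 13.01473331451416)
```

View pics/w4.png

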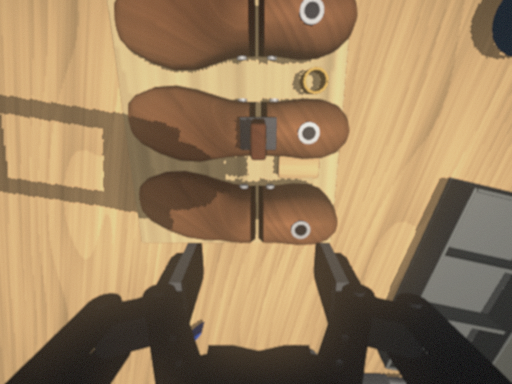

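The blade stands upright in the middle last at (258,140). Its handle and guard centres coincide, the guard's underside is at about 110 mm (level with the last's top), and the gripper is clear. The drag was a steady 6 N or so, which fits only the sound hinge.

```bash
python3 -c "
from bench import job
print(job.hand_in())"
```

```text
the job is handed in; nothing more can be done
None
```

I drew the blade from its stand and tried the middle last first. It let the blade in with a clear drag, so I pushed the blade down to its guard there, let go and handed in at about 16 s of the 58 s allowed.

- **Why the middle last:** The vertical force rose to about 5 N at 16 mm depth. It stayed mostly at 5–6 N past the 20 mm jam depth of a seized hinge, peaking at 8 N, and the sideways push was about 5 N. A worn hinge would give well under 1 N. The highest force at the wrist was about 9–10 N. I did not try the other two lasts.
- **Last check, by the wrist camera:** Guard and handle-top centres agree within 0.1 mm, so the blade is upright. They sit about 1.4 mm to the heel side of the measured gap, as expected. The guard's underside is within about 1 mm of the last's top. The gripper is clear and reads near-zero force.
- **Not measured:** The force between the blade and the toe half after release. I only inferred it from the drag.
- **One disagreement:** My first gap estimates from the top camera were off, giving about 92 mm spacing instead of 100. I used the wrist camera's instead, which gave 100.2 mm.

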